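# Proof-pull a parcel carry handle

## Task

Load-test the loose orange carry handle: hang it flat over the two upright pins of the blue pull tester, pushed right down onto their seats, and let go of it. Then draw the tester's D-shaped pull grip out against its spring until the mouth of the white barrel stands in the red band on the rod, never far past the band since that overloads the sample, and finish while still holding the grip there so that the sample stays under load. Leave the stapler, tape roll, calculator and jar where they are.

Things in the scene. Friction and masses are not known exactly. Their poses are not given: they have to be found in the camera images.
- tester: blue pull tester, fixed to the bench, base 70 x 210 mm and 12 mm high. Origin on the bench surface under the tester; z up; it pulls along its own -y (the pull grip is at its -y end, the fixed pin at its +y end). Its pull axis lies over its y axis.
- pin_fixed (a point): foot of the fixed upright pin, at the level of the seat it stands on (60 mm above the bench). The pin is steel, 10 mm in diameter, 22 mm tall, its top 8 mm tapered to 5 mm. The post under it is 34 x 34 mm.
- pin_moving (a point): foot of the moving upright pin, at the level of its seat, same pin and seat height as the fixed one. It stands on the aluminium carriage (36 x 36 mm), which slides along the tester's -y with at most 25 mm of travel and under 1.5 N of drag; at rest, where a weak spring keeps it, the pins are 90 mm apart. Once the sample is on both pins the carriage can move about 5 mm before the sample is taut.
- carriage: the sliding carriage with the moving pin, the white spring-balance barrel and the pull grip that it carries; origin as tester when at rest, axes as the tester's.
- seat_mid (a point): the point where the centre of the sample (handle_center) lies when it is seated on the pins: half-way between the pins at rest, 11 mm above the seats; y along the line of the pins.
- barrel_mouth (a point): centre of the open end of the white barrel (26 mm diameter, black end caps 29 and 30 mm) on the carriage, where the rod comes out, 45 mm above the bench.
- pull_bar (a point): middle of the black cross bar of the D-shaped pull grip, 45 mm above the bench: a level round bar 13 mm in diameter, lying across the pull axis, 51 mm free between the two side arms; 41 mm free between the bar and the cross plate behind it (towards the barrel), open bench below it. At rest it is 57 mm from the barrel mouth along -y.
- pull_grip (a joint): how far the rod is drawn out of the barrel, m: 0 at rest, grows as the grip is pulled along the tester's -y away from the carriage, stop at 0.065. Spring 300 N/m (12 N at 0.040), returns when let go. It grows only while the carriage is held back, by the seated sample. The red band on the aluminium rod (8 mm wide, black rings every 10 mm elsewhere) is at the barrel's mouth from 0.036 to 0.044, its middle at 0.040.
- carry_handle: the sample, orange moulded carry handle, 50 g, 116 mm long along its y: a grip 22 wide (x) x 56 long x 22 mm high in the middle and, at each end, a flat ring tab 26 mm across and 10 mm thick, flush with the underside, with an upright eye of 15 mm bore; eyes 90 mm apart. It lies flat on the bench, underside down. Either end fits either pin. Origin at the middle of its underside, z up.
- handle_center (a point): centre of the grip of the orange carry handle, 11 mm above its underside; y along the handle's length.
- handle_eye_a (a point): centre of the eye at the +y end of the carry handle, half-way through the 10 mm tab.
- handle_eye_b (a point): centre of the eye at the -y end of the carry handle, half-way through the 10 mm tab.
- stapler: teal stapler 28 x 122 x 36 mm, a bystander; origin under its centre.
- tape_roll: cream tape roll, 108 mm across, 49 mm high, a bystander; origin under its centre.
- calculator: grey calculator 116 x 70 x 15 mm, a bystander; origin under its centre.
- jar: small white jar with a pink lid, 53 mm across, 46 mm high, a bystander; origin under its centre.

How it is judged:
By the outcome, as a careful person would: the job done as asked, in the order asked, and still so for the second after the job is handed in, while the arm keeps its last pose, push and grip.
It also fails if it takes over 45 s, if anything falls off the work surface, if the arm or the gripper's body presses on something with over 40 N, if the wrist force passes 120 N, or if a joint passes its speed limit or range.

## Robot

A 7-joint arm with a two-finger parallel gripper is mounted at the origin on a cart in front of the work surface, level with it; the furniture and walls round the work are solid. World frame = base frame: x ahead of the robot, y to its left, z up, the work surface at z = 0. Lengths are in m, angles in rad, forces in N, time in s.
With the tool pointing down it reaches from about 0.425 to 0.95 m from the base axis. Payload 4.7 kg.
Tool frame: the origin (TCP) lies midway between the tips of the shut fingers; the grasp point (between the pads) lies 19 mm behind it (env.grasp_offset is the distance from the TCP to the grasp point, in m); z points along the fingers, y is the line along which they close (so a half turn about z gives the same grasp; the last joint's range is limited). The gripper opens to 85 mm and grips with 20 to 120 N. Pads are 22 mm wide; open, the fingers measure 114 mm over their backs; the gripper's body (76 mm by 85 mm) begins 54 mm behind the grasp point. The pads swing forward as they close: fully open they stand 13 mm farther back than shut.
Start: joints at [-1.232, 0.469, -0.049, 1.532, 0.024, 1.141, -0.082], TCP at [0.243, 0.63, 0.231] pointing down, gripper open.
Joint ranges: [-2.59, 2.59], [-0.33, 1.99], [-1.39, 1.29], [0.1, 2.45], [-1.04, 4.18], [0.21, 1.99], [-2.66, 2.66]. Speed limits (rad/s): [2.57, 2.57, 3.14, 3.14, 3.14, 3.14, 3.14].

## Interface

Orientations are given as a unit quaternion [x, y, z, w].
In Python, from workcell import env gives the robot as it stands. Calls block until the motion is done:
- env.move_ptp(position, orientation): joint-space move of the TCP to a pose.
- env.servo_line(position, rot=None, speed=0.15, force_limit=None): straight line of the TCP; rot=None keeps the orientation; speed is the mean speed in m/s. With force_limit (N) it stops when the force on the tool has changed by that much, and returns True; else False.
- env.move_j(angles): joint-space move.
- env.move_gripper(opening, effort=None): opening from 0.0 (shut) to 1.0 (fully open); effort is the grip in N (None keeps the last); returns when the fingers have stopped.
- env.pause(seconds).
- env.inverse_kinematics(position, orientation): joint angles nearest the present ones, or None.
- env.get_obs(): the state.
- env.get_image(name): name is "scene" or "top"; returns (picture, depth): 420x560x3 uint8, red, green, blue; 420x560 float32, m along the optical axis (not along the pixel's ray), 0 where there is no reading.
- env.camera_model(name): a dict with "intrinsics" (3x3 intrinsics, pixels), "R" (3x3) and "t" (3): a world point X has camera coordinates R X + t. Camera axes: x right, y down, z forward; pixel columns grow to the right and rows downward; lengths in m; the calibration is good to about 2 mm. A picture is of the moment at which its call begins. camera_model takes no time and is no camera call.
A pose or a line that the arm cannot do raises env.IKError and nothing moves.
- env.hand_in(): hands the job in; it is judged then, once.
Trained networks look in the newest picture that a camera, given by its name, has taken for a name from the list of things; names that differ only in an ending like _2 or _b are one class to them, and where a whole thing is asked for, a point or a joint stands for the part that bears it (a point fixed in the world has none). Each returns a list of dicts, best first, with "p" (0 to 1); they miss things now and then, are a little off and sometimes report something else, mostly with a low value. They report only what shows in the picture. A call takes as long as a camera call.
- env.find_in(camera, name): "box" ([left, top, right, bottom] in pixels, round what is visible of it).
The state is a dict: "time_s": time; "qpos": joint angles; "qvel": joint speeds; "tau": joint torques, N m; "tool_pos": TCP position; "tcp_rot": TCP orientation; "ft_force": force on the tool from outside, world axes, zero at the start; "torque": the same for the moment, N m; "grip_width": opening from 0.0 (shut) to 1.0 (fully open); "grip_force": force on a finger pad.
Only numpy, scipy, OpenCV 4.12 (cv2) and the standard library are available. Lean on these libraries where they do the work, as an engineer would, in place of code of your own. Each camera call takes 0.05 s, during which the arm holds its last target. There are 200 camera calls.

## Working session

There is one attempt and no reset: what is moved stays moved. The work goes in short steps, each a Python script; the robot and the scene stay as the last script left them, time stands still between calls to the robot, and variables do not carry over. Pictures are saved under pics/ and viewed, at most 10 in all, crops included, and the job is handed in when it is done.

```bash
mkdir -p pics; ls; cat > h.py <<'E'
import numpy as np, cv2
from workcell import env
from scipy.spatial.transform import Rotation as Rn
def pts(cam,d):
    m=env.camera_model(cam);K=np.array(m["intrinsics"]);R=np.array(m["R"]);t=np.array(m["t"])
    v,u=np.mgrid[:d.shape[0],:d.shape[1]]
    P=np.stack([(u-K[0,2])/K[0,0]*d,(v-K[1,2])/K[1,1]*d,d],-1)
    return (P-t)@R   # R^T (P-t)
def save(img,n): cv2.imwrite("pics/"+n,cv2.cvtColor(img,cv2.COLOR_RGB2BGR))
E
python3 - <<'E'
from h import *
for c in("scene","top"):
    im,d=env.get_image(c);np.savez("/tmp/"+c,im=im,d=d);save(im,c+"0.png")
    print(c,{k:np.round(v,3).tolist() for k,v in env.camera_model(c).items()})
    for n in("tester","carriage","carry_handle","pull_bar"):
        print(n,[(np.round(r["box"]).tolist(),round(r["p"],2)) for r in env.find_in(c,n)][:2])
E
```

```text
pics
scene {'intrinsics': [[501.31, 0.0, 277.304], [0.0, 501.31, 208.788], [0.0, 0.0, 1.0]], 'R': [[0.5, -0.866, -0.019], [-0.389, -0.205, -0.898], [0.774, 0.457, -0.439]], 't': [-0.288, 0.259, 1.422]}
tester [([256.0, 202.0, 322.0, 236.0], 0.69), ([280.0, 205.0, 325.0, 237.0], 0.24)]
carriage []
carry_handle []
pull_bar [([198.0, 205.0, 210.0, 212.0], 0.74), ([299.0, 220.0, 326.0, 236.0], 0.54)]
top {'intrinsics': [[388.434, 0.0, 277.669], [0.0, 388.434, 209.709], [0.0, 0.0, 1.0]], 'R': [[-0.091, -0.996, 0.0], [-0.974, 0.089, -0.207], [0.207, -0.019, -0.978]], 't': [-0.025, 0.511, 1.114]}
tester [([234.0, 189.0, 325.0, 227.0], 0.75), ([302.0, 202.0, 325.0, 227.0], 0.56)]
carriage [([265.0, 197.0, 323.0, 227.0], 0.78)]
carry_handle [([145.0, 220.0, 176.0, 248.0], 0.61)]
pull_bar [([302.0, 201.0, 325.0, 227.0], 0.61)]
```

View pics/scene0.png

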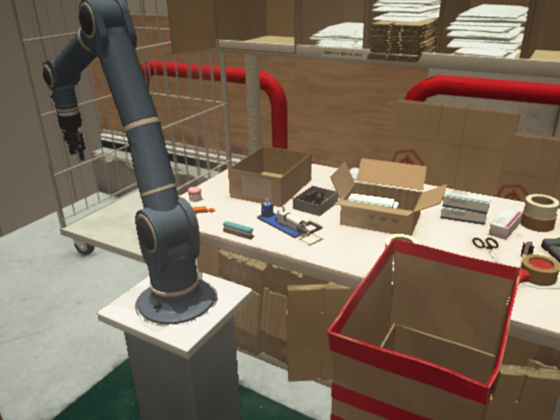

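View pics/top0.png

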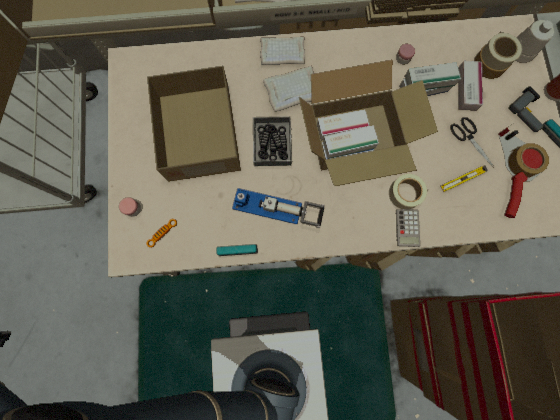

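The top view shows the handle at about (162,233), the tester along (234–325, 189–227) with its grip end to the right, the jar at (130,206), and the stapler at (237,250). Next I'll measure them.

```bash
cat >> h.py <<'E'
def plane(cam,uv,z):
    m=env.camera_model(cam);K=np.array(m["intrinsics"]);R=np.array(m["R"]);t=np.array(m["t"])
    uv=np.atleast_2d(uv);r=np.c_[uv,np.ones(len(uv))]@np.linalg.inv(K).T@R;c=-R.T@t
    return c+r*((z-c[2])/r[:,2])[:,None]
E
python3 - <<'E'
from h import *
D=np.load("/tmp/top.npz");im,d=D["im"],D["d"];P=pts("top",d)
hsv=cv2.cvtColor(im,cv2.COLOR_RGB2HSV);H,S,V=[hsv[...,i].astype(int) for i in range(3)]
def roi(b):
    m=np.zeros(d.shape,bool);m[b[1]:b[3],b[0]:b[2]]=1;return m
o=roi((140,210,185,255))&(H>5)&(H<22)&(S>150)
b=roi((225,180,335,235))&(H>100)&(H<125)&(S>120)
for n,m,z in(("handle",o,.012),("blue",b,.012)):
    v,u=np.nonzero(m);q=plane("top",np.c_[u,v],z)[:,:2].astype(np.float32)
    print(n,m.sum(),u.min(),u.max(),v.min(),v.max(),cv2.minAreaRect(q),"meddepth z",np.percentile(P[m][:,2],[5,50,95]).round(4), "mean",P[m].mean(0).round(4))
A=P[185:232,228:332]
print("post/pins: z>.05",[(x+228,y+185,A[y,x].round(3).tolist()) for y,x in zip(*np.nonzero(A[...,2]>.062))])
cr=im[180:235,225:335];save(cv2.resize(cr,None,fx=7,fy=7,interpolation=cv2.INTER_CUBIC),"t1.png")
E
```

```text
handle 228 147 176 219 246 ((0.476871520280838, 0.2912259101867676), (0.02607002854347229, 0.11240210384130478), 40.33882141113281) meddepth z [0.0052 0.0153 0.0252] mean [0.4746 0.2872 0.0262]
blue 887 233 301 189 223 ((0.5311582684516907, -0.03936069458723068), (0.20641295611858368, 0.06693309545516968), 71.1187515258789) meddepth z [0.0092 0.0132 0.0599] mean [ 0.5286 -0.0258  0.0225]
post/pins: z>.05 [(np.int64(243), np.int64(191), [0.572, 0.028, 0.062]), (np.int64(237), np.int64(192), [0.57, 0.046, 0.063]), (np.int64(243), np.int64(192), [0.569, 0.028, 0.062]), (np.int64(295), np.int64(192), [0.266, -0.049, 1.196]), (np.int64(319), np.int64(192), [0.266, -0.049, 1.196]), (np.int64(237), np.int64(193), [0.567, 0.046, 0.063]), (np.int64(238), np.int64(193), [0.567, 0.043, 0.063]), (np.int64(240), np.int64(193), [0.562, 0.036, 0.078]), (np.int64(241), np.int64(193), [0.566, 0.034, 0.064]), (np.int64(242), np.int64(193), [0.566, 0.031, 0.062]), (np.int64(246), np.int64(193), [0.565, 0.019, 0.064]), (np.int64(236), np.int64(194), [0.565, 0.049, 0.062]), (np.int64(239), np.int64(194),
[... 5034 characters left out ...]
7), [0.516, -0.046, 0.062]), (np.int64(271), np.int64(207), [0.515, -0.052, 0.064]), (np.int64(292), np.int64(207), [0.509, -0.114, 0.062]), (np.int64(321), np.int64(207), [0.266, -0.049, 1.196]), (np.int64(282), np.int64(208), [0.266, -0.049, 1.196]), (np.int64(300), np.int64(210), [0.498, -0.137, 0.064]), (np.int64(236), np.int64(213), [0.266, -0.049, 1.196]), (np.int64(249), np.int64(215), [0.266, -0.049, 1.196]), (np.int64(322), np.int64(216), [0.266, -0.049, 1.196]), (np.int64(273), np.int64(217), [0.266, -0.049, 1.196]), (np.int64(273), np.int64(220), [0.266, -0.049, 1.196]), (np.int64(295), np.int64(225), [0.266, -0.049, 1.196]), (np.int64(283), np.int64(226), [0.266, -0.049, 1.196])]
```

View pics/t1.png

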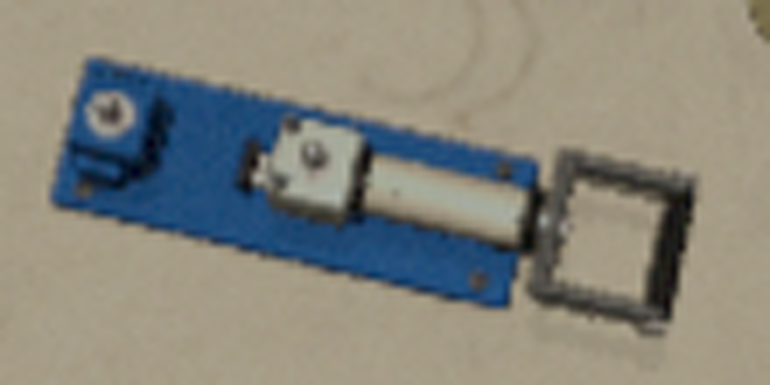

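The crop shows the fixed pin at about (240.6,195), the moving pin at about (269.5,202) and the D-bar at about (320,215). The pins come out 90 mm apart, as specified. Next I'll fit the handle's silhouette and refine the pins and bar.

```bash
cat > fit.py <<'E'
from h import *
from scipy.optimize import minimize
def proj(cam,X):
    m=env.camera_model(cam);C=X@np.array(m["R"]).T+np.array(m["t"]);p=C@np.array(m["intrinsics"]).T
    return p[:,:2]/p[:,2:]
def fit_handle(im,x0,win,z0=0.):
    hsv=cv2.cvtColor(im,cv2.COLOR_RGB2HSV);H,S=hsv[...,0],hsv[...,1]
    l,t,r,b=win;mk=((H>5)&(H<22)&(S>130))[t:b,l:r].astype(float);k=8
    a=np.linspace(0,2*np.pi,40);parts=[np.array([[x,y,z] for x in(-.011,.011) for y in(-.028,.028) for z in(0,.022)])]
    for s in(-1,1):
        parts.append(np.array([[.013*np.cos(i),s*.045+.013*np.sin(i),z] for i in a for z in(0,.010)]))
        parts.append(np.array([[x,s*y,z] for x in(-.008,.008) for y in(.027,.036) for z in(0,.010)]))
    def cost(p):
        A=np.zeros((int((b-t)*k),int((r-l)*k)),np.uint8);R=Rn.from_euler("z",p[2]).as_matrix()
        def ras(q,v):
            uv=((proj("top",q@R.T+[p[0],p[1],z0])-[l,t]+.5)*k).astype(np.float32)
            cv2.fillConvexPoly(A,cv2.convexHull(np.round(uv).astype(np.int32)),v)
        for q in parts: ras(q,1)
        for s in(-1,1): ras(np.array([[.0065*np.cos(i),s*.045+.0065*np.sin(i),.008] for i in a]),0)
        return ((cv2.resize(A.astype(float),mk.shape[::-1],interpolation=cv2.INTER_AREA)-mk)**2).sum()
    best=min((minimize(cost,x0,method="Nelder-Mead",options=dict(initial_simplex=np.array(x0)+np.vstack([[0,0,0],np.diag(s)]))) for s in([.006,.006,.1],[-.005,.005,-.08])),key=lambda o:o.fun)
    return best.x,best.fun,mk.sum()
E
python3 - <<'E'
from fit import *
D=np.load("/tmp/top.npz");im,d=D["im"],D["d"];P=pts("top",d)
print(fit_handle(im,[.477,.291,np.deg2rad(40.3)],(138,208,188,258)))
def cen(b,zl,zh):
    A=P[b[1]:b[3],b[0]:b[2]];m=(A[...,2]>zl)&(A[...,2]<zh);v,u=np.nonzero(m);return m.sum(),A[m].mean(0).round(4),(u.mean()+b[0]).round(2),(v.mean()+b[1]).round(2)
print("fix",cen((236,190,246,200),.07,.09));print("mov",cen((265,197,275,206),.07,.09))
print("postseat",cen((228,185,252,210),.055,.066));print("carseat",cen((258,194,276,215),.055,.066))
# bar: dark pixels right part
g=im.max(2);A=np.zeros(d.shape,bool);A[200:230,300:330]=1;m=A&(g<75);v,u=np.nonzero(m)
q=plane("top",np.c_[u,v],.05)[:,:2];y=np.array([.309,.951]);x=np.array([y[1],-y[0]]);o=np.array([.5425,-.0057])
s=(q-o)@y;w=(q-o)@x;print("D frame along",np.percentile(s,[0,5,50,95,100]).round(4),"across",np.percentile(w,[0,5,50,95,100]).round(4))
k=s<s.min()+.013;print("bar end mid across",w[k].min(),w[k].max(),s[k].mean())
bl=(d>0)&(np.abs(P[...,2]-.045)<.02)&A;print((P[bl][:,:2]-o)[:0])
ob=env.get_obs();print(Rn.from_quat(ob["tcp_rot"]).as_matrix().round(3),ob["time_s"],ob["grip_width"],ob["ft_force"])
E
```

```text
(array([0.47829747, 0.29225487, 0.68839953]), np.float64(39.238037109375), np.float64(242.0))
fix (np.int64(9), array([0.5574, 0.0366, 0.0781]), np.float64(239.89), np.float64(194.67))
mov (np.int64(9), array([ 0.5292, -0.0479,  0.0785]), np.float64(269.11), np.float64(201.33))
postseat (np.int64(115), array([0.5575, 0.0373, 0.0606]), np.float64(240.23), np.float64(196.08))
carseat (np.int64(129), array([ 0.5286, -0.048 ,  0.0608]), np.float64(269.31), np.float64(202.88))
D frame along [-0.2074 -0.2062 -0.1966 -0.1408 -0.1383] across [-0.0343 -0.033  -0.0001  0.0258  0.0287]
bar end mid across -0.03298403200250449 0.028701077847102133 -0.20151994885847227
[]
[[-0.933  0.36   0.   ]
 [ 0.36   0.933  0.   ]
 [ 0.     0.    -1.   ]] 0.5 1.0005806452017376 [ 1.00639648 -0.51586759 -0.31756769]
```

```bash
cat >> h.py <<'E'
def q(yawdeg):
    c,s=np.cos(np.deg2rad(yawdeg)),np.sin(np.deg2rad(yawdeg))
    return Rn.from_matrix(np.array([[-s,c,0],[c,s,0],[0,0,-1]])).as_quat()
E
python3 - <<'E'
from h import *
env.move_gripper(.6,40)
env.move_ptp([.4783,.2923,.13],q(39.4))
print("hit",env.servo_line([.4783,.2923,.005],speed=.12,force_limit=8))
print(env.get_obs()["tool_pos"])
env.move_gripper(0,40)
o=env.get_obs();print(o["grip_width"],o["grip_force"],o["time_s"])
env.servo_line([.4783,.2923,.17],speed=.15)
o=env.get_obs();print(o["grip_width"],o["ft_force"])
env.move_ptp([.5432,-.0055,.17],q(-18.5))
im,d=env.get_image("top");np.savez("/tmp/held",im=im,d=d)
o=env.get_obs();print(o["grip_width"],o["tool_pos"],o["time_s"])
save(cv2.resize(im[130:270,180:340],None,fx=4,fy=4,interpolation=cv2.INTER_CUBIC),"held.png")
E
```

```text
hit False
[0.47883608 0.29267884 0.00567625]
0.2381361732174794 40.2666574716568 4.0667
0.24570844123834704 [-0.77609695  0.97910558  0.08488625]
0.24547458683967843 [ 0.54328938 -0.00288781  0.16974705] 6.5333
```

View pics/held.png

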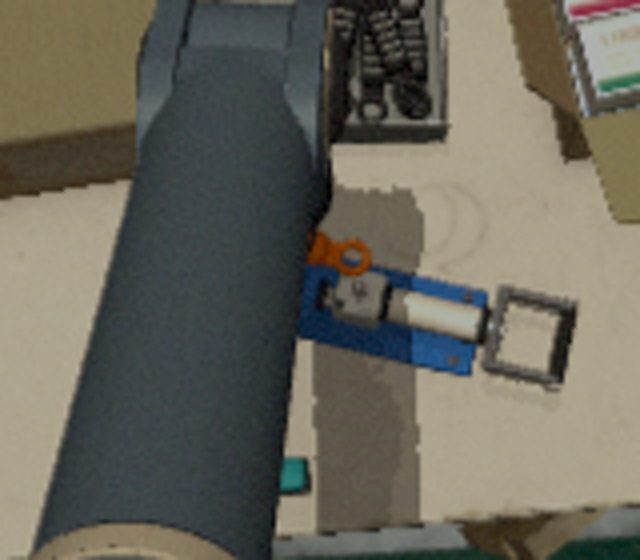

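The handle is held, and its moving-pin eye shows at about (268,194) in the full image. I'll compare that eye with where it should be.

```bash
python3 - <<'E'
from h import *
D=np.load("/tmp/held.npz");im,d=D["im"],D["d"];P=pts("top",d)
o=env.get_obs();print(o["tool_pos"],o["time_s"],o["ft_force"])
hsv=cv2.cvtColor(im,cv2.COLOR_RGB2HSV);m=((hsv[...,0]>3)&(hsv[...,0]<22)&(hsv[...,1]>130))
m[:185]=0;m[204:]=0;m[:,:255]=0;m[:,278:]=0
print(np.percentile(P[m][:,2],[10,50,90]))
mm=m.copy();mm[:,:263]=0
v,u=np.nonzero(mm);print((m*1)[186:202,256:276])
Q=plane("top",np.c_[u,v],.172)[:,:2]
# circle fit of outer edge along/across tester frame, tip -> centre = tip+13mm
y=np.array([.317,.948]);x=np.array([y[1],-y[0]]);tp=np.array([.54329,-.00289])
s=(Q-tp)@y;w=(Q-tp)@x;print("tip along",s.min(),"across",w.min(),w.max())
E
```

```text
[ 0.54328938 -0.00288781  0.16974705] 6.5333 [-0.20500541  0.50882331  0.6721375 ]
[0.17090888 0.17555152 0.18724702]
[[0 0 0 0 0 0 0 0 0 0 0 0 0 0 0 0 0 0 0 0]
 [0 0 0 0 0 0 0 0 0 0 0 0 0 0 0 0 0 0 0 0]
 [0 1 1 1 1 0 0 0 0 0 0 0 0 0 0 0 0 0 0 0]
 [0 1 1 1 1 1 0 0 0 0 0 0 0 0 0 0 0 0 0 0]
 [0 1 1 1 1 1 1 1 1 1 1 1 1 1 1 0 0 0 0 0]
 [0 1 1 1 1 1 1 1 1 1 1 1 1 1 1 1 0 0 0 0]
 [0 0 1 1 1 1 1 1 1 1 1 0 0 1 1 1 1 0 0 0]
 [0 1 1 1 1 1 1 1 1 1 0 0 0 0 1 1 1 0 0 0]
 [1 1 1 1 1 1 1 1 1 0 0 0 0 0 0 1 1 0 0 0]
 [0 1 1 1 1 1 1 1 1 1 0 0 0 0 1 1 1 0 0 0]
 [0 0 0 0 0 0 1 1 1 1 1 0 0 1 1 1 0 0 0 0]
 [0 0 0 0 0 0 0 0 1 1 1 1 1 1 1 1 0 0 0 0]
 [0 0 0 0 0 0 0 0 0 0 1 1 1 1 1 0 0 0 0 0]
 [0 0 0 0 0 0 0 0 0 0 0 0 0 0 0 0 0 0 0 0]
 [0 0 0 0 0 0 0 0 0 0 0 0 0 0 0 0 0 0 0 0]
 [0 0 0 0 0 0 0 0 0 0 0 0 0 0 0 0 0 0 0 0]]
tip along -0.057682760469469095 across -0.012875947756618843 0.01139549083414745
```

The eye agrees to within 1 mm. I'll lower it onto the pins.

```bash
python3 - <<'E'
from h import *
T=np.array([.5432,-.0055])
env.servo_line([*T,.098],q(-18.5),speed=.1);env.pause(.3)
o=env.get_obs();print(o["tool_pos"],o["ft_force"],Rn.from_quat(o["tcp_rot"]).as_matrix()[:,1])
c=T+(T-o["tool_pos"][:2])
h=env.servo_line([*c,.066],speed=.04,force_limit=6)
o=env.get_obs();print(h,o["tool_pos"],o["ft_force"],o["time_s"])
if o["tool_pos"][2]<.075:
    h=env.servo_line([*c,.061],speed=.03,force_limit=8);env.pause(.2)
    o=env.get_obs();print(h,o["tool_pos"],o["ft_force"],o["time_s"])
im,d=env.get_image("scene");np.savez("/tmp/s2",im=im,d=d)
save(cv2.resize(im[180:250,230:340],None,fx=7,fy=7,interpolation=cv2.INTER_CUBIC),"s2.png")
E
```

```text
[ 0.54347672 -0.00546046  0.09846793] [ 0.70378515 -0.22387345  0.10990016] [ 9.48343344e-01 -3.17244773e-01  8.10136817e-04]
True [ 0.54254682 -0.00562395  0.0657687 ] [-0.65363868  1.08657126  4.80823135] 8.4917
True [ 0.54359361 -0.00579764  0.06509144] [ 0.34369805 -0.66036584  4.58447115] 8.9
```

View pics/s2.png

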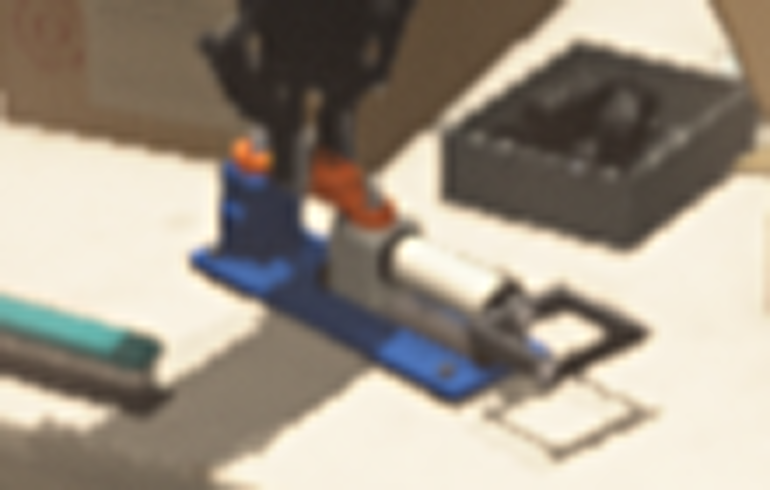

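The handle bottomed out with the TCP at 65.7 mm, exactly seat height, and both tabs sit on the post and carriage. I'll release it and go above the bar.

```bash
python3 - <<'E'
from h import *
env.move_gripper(.6)
env.pause(.1);o=env.get_obs();p=o["tool_pos"]
env.servo_line([p[0],p[1],.16],speed=.15)
env.move_ptp([.479,-.1963,.14],q(71.5));env.move_gripper(.45);env.pause(.2)
o=env.get_obs();print(o["tool_pos"],o["time_s"],o["ft_force"])
im,d=env.get_image("top");np.savez("/tmp/t2",im=im,d=d)
save(cv2.resize(im[150:250,220:340],None,fx=6,fy=6,interpolation=cv2.INTER_CUBIC),"t2.png")
P=pts("top",d);hsv=cv2.cvtColor(im,cv2.COLOR_RGB2HSV);m=((hsv[...,0]>3)&(hsv[...,0]<22)&(hsv[...,1]>150));m[:185]=0;m[220:]=0;m[:,:225]=0;m[:,285:]=0
print(m.sum(),np.percentile(P[m][:,2],[5,25,50,75,95]).round(4))
for c in("tester","pull_bar","carriage","carry_handle"): print(c,[(np.round(r["box"],1).tolist(),round(r["p"],2)) for r in env.find_in("top",c)][:1])
E
```

```text
[ 0.47904092 -0.19620026  0.14004174] 12.3167 [ 0.53909368 -0.06006098 -0.22572682]
230 [0.067  0.071  0.0782 0.082  0.0849]
tester [([231.5, 190.9, 307.1, 222.6], 0.6)]
pull_bar [([302.9, 207.5, 304.2, 225.2], 0.51)]
carriage [([390.2, 173.4, 426.7, 209.1], 0.68)]
carry_handle [([297.8, 204.0, 306.5, 223.5], 0.71)]
```

View pics/t2.png

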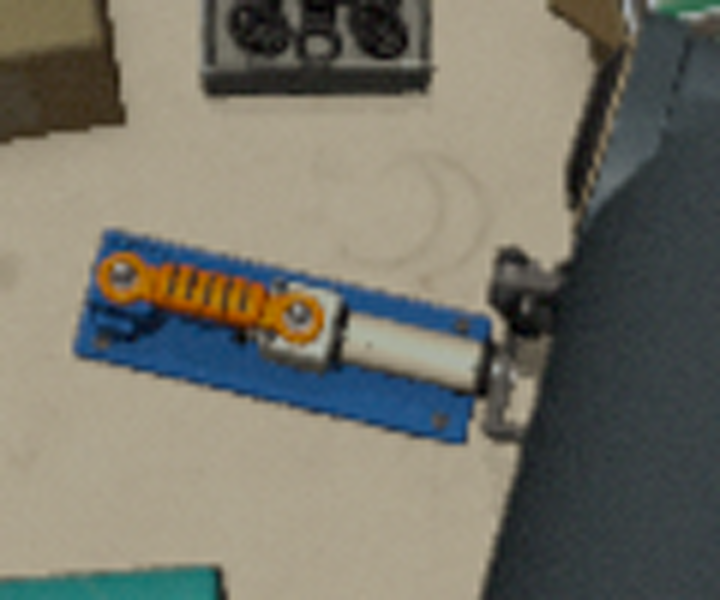

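Both pins stand through the eyes, and the grip top is at 82 mm, so the handle is seated. Next I'll grasp the bar and pull while logging the force.

```bash
python3 - <<'E'
from h import *
y=np.array([.317,.948]);y/=np.linalg.norm(y)
b=np.array([.4796,-.1956])
env.servo_line([*b,.14],speed=.1)
print("hit",env.servo_line([*b,.026],speed=.08,force_limit=5),env.get_obs()["tool_pos"])
env.move_gripper(0,40);env.pause(.2)
o=env.get_obs();print("grip",o["grip_width"],o["grip_force"],o["ft_force"],o["time_s"])
p0=o["tool_pos"][:2];f0=o["ft_force"][:2]@y;np.savez("/tmp/p0",p0=p0,f0=f0,y=y)
for s in (.004,.008,.012,.016,.020,.026,.032):
    env.servo_line([*(b-s*y),.026],speed=.03)
    env.pause(.1);o=env.get_obs();print(s,((o["tool_pos"][:2]-b)@-y).round(4),(o["ft_force"][:2]@y).round(2),o["ft_force"][2].round(2),o["time_s"])
im,d=env.get_image("top");np.savez("/tmp/t3",im=im,d=d)
save(cv2.resize(im[180:240,225:335],None,fx=7,fy=7,interpolation=cv2.INTER_CUBIC),"t3.png")
E
```

```text
hit False [ 0.48000024 -0.19573757  0.02648114]
grip 0.13639965885179547 38.9292186498642 [-2.28829701 -5.22459481  3.09547087] 14.9417
0.004 0.0036 -0.76 6.8 15.325
0.008 0.0072 1.06 5.84 15.7083
0.012 0.0111 1.03 4.74 16.0917
0.016 0.0147 1.8 5.42 16.475
0.02 0.0182 3.39 6.54 16.8583
0.026 0.0235 4.17 5.83 17.3083
0.032 0.0287 6.64 6.05 17.7583
```

View pics/t3.png

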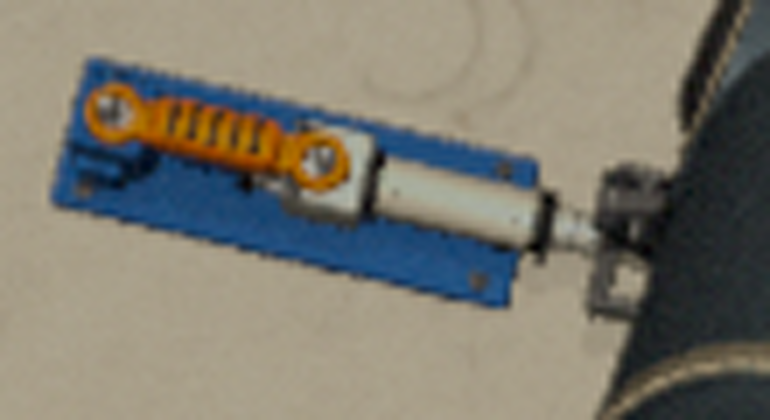

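The sample is taut, the rod is about 21 mm out, and the force slope matches 300 N/m. I'll carry on to about 12 N.

```bash
cat > pull.py <<'E'
from h import *
import sys
z=np.load("/tmp/p0.npz");y=z["y"];b=np.array([.4796,-.1956])
for s in map(float,sys.argv[2:]):
    env.servo_line([*(b-s*y),.026],speed=.03);env.pause(.2)
    F=[];
    for _ in range(5): env.pause(.04);o=env.get_obs();F.append(o["ft_force"][:2]@y)
    print(s,((o["tool_pos"][:2]-b)@-y).round(4),np.mean(F).round(2),np.std(F).round(2),o["time_s"])
im,d=env.get_image("top");np.savez("/tmp/"+sys.argv[1],im=im,d=d)
P=pts("top",d);A=P[190:212,255:285];m=(A[...,2]>.070)&(A[...,2]<.09)
a=im[195:230,290:325].astype(int);r=(a[...,0]-np.maximum(a[...,1],a[...,2]));v,u=np.nonzero(r>30)
print("red",[(int(i+290),int(j+195),int(r[j,i])) for i,j in zip(u,v)])
save(cv2.resize(im[190:232,270:325],None,fx=12,fy=12,interpolation=cv2.INTER_CUBIC),sys.argv[1]+".png")
E
python3 pull.py t4 .040 .046 .051
```

```text
0.04 0.0357 7.69 0.63 18.6333
0.046 0.0409 9.55 0.53 19.3917
0.051 0.0453 10.86 0.37 20.1167
red [(303, 213, 50)]
```

View pics/t4.png

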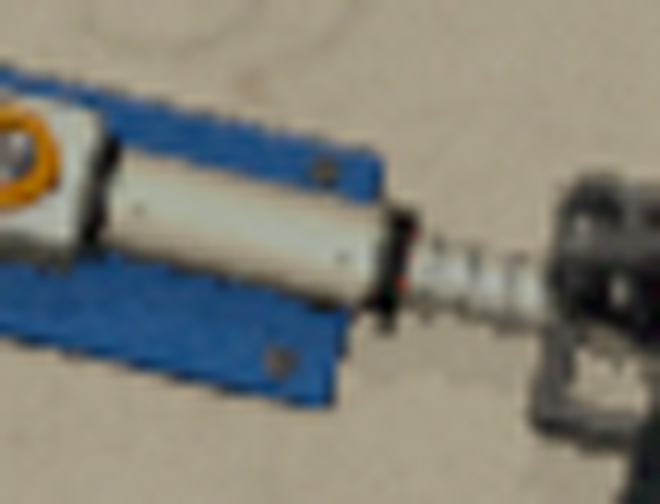

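Red is just starting to show at the mouth, at (303,213), so the rod is about 36–37 mm out, in line with 10.9 N. I'll pull about 3.5 mm more.

```bash
python3 pull.py t5 .055
```

```text
0.055 0.0487 12.01 0.71 20.8583
red [(304, 209, 47), (305, 209, 38), (304, 210, 113), (305, 210, 71), (304, 211, 130), (305, 211, 42), (304, 212, 138), (303, 213, 83), (304, 213, 108), (303, 214, 46), (304, 214, 63)]
```

View pics/t5.png

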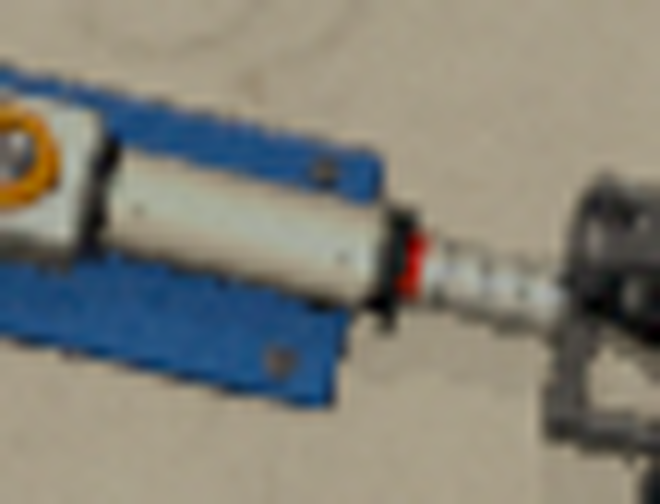

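About half of the red band (1.5 px, roughly 4 mm) stands outside the mouth at 304,212, and the force reads 12.0 N. That's mid-band, so I'll hand in.

```bash
python3 -c "
from h import *
print(env.hand_in())"
```

```text
the job is handed in; nothing more can be done
None
```

The handle sits on both pins and I handed the job in still holding the grip at about 12 N, with the barrel mouth about mid-way in the red band, at roughly 21 s of the 45 s allowed; I didn't move the bystander objects or check their positions again afterwards.

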